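# Pack the pressing frame away and snap the box lid down

### The job

Put the aluminium pressing frame flat, bar upwards, inside the white storage box and let go of it. Then lower the box's sprung lid slowly all the way shut, never letting it slam, and press each of the four snap tabs around its rim until every one is flat and engaged. Leave the other things on the counter where they are.

Things in the scene. Friction and masses are not known exactly. Their poses are not given: they have to be found in the camera images.
- box: White plastic storage box, open at the top, fixed to the counter: 210 (its x) x 160 (its y) x 80 mm high, walls 4 mm, inner floor 5 mm above the counter. Origin: centre of its underside; z up. The lid is hinged along its +y long top edge, so the lid's free edge and handle bar come down on the -y side.
- lid (a joint): Angle of the box lid in rad: 0 = shut flat on the rim, about 1.95 = fully open, leaning back past upright. White plate 210 x 160 x 5 mm, 0.35 kg, hinge line along the box's x. A spring and its weight pull it shut: a stiff hinge holds it still above about 1.6, but below that it slams unless held back.
- lid_hinge (a point): Middle of the lid's hinge line: in the box frame (0, 80, 80) mm.
- lid_handle (a point): Middle of the lid's steel handle bar: a round bar 12 mm thick parallel to the hinge line, 202 mm from it and 5 mm above the lid's underside, 42 mm beyond the lid's free edge on two flat brackets with 90 mm free bar between them. With the lid open it is at the very top; with it shut it stands 85 mm above the counter beside the box.
- tab_near (a joint): Grey snap tab on the lid, a flap 45 x 44 x 6 mm, in the middle of the box's -x short side, hinge line 68 mm from the box centre. Value: angle in rad: 0.6 = up (start, held by an over-centre spring), 0 = flat and snapped in. Pressed below 0.25 it snaps to 0, else it springs back. 3 to 8 N down near its outer end is enough.
- tab_far (a joint): Grey snap tab on the lid, a flap 45 x 44 x 6 mm, in the middle of the box's +x short side, hinge line 68 mm from the box centre. Value: angle in rad: 0.6 = up (start, held by an over-centre spring), 0 = flat and snapped in. Pressed below 0.25 it snaps to 0, else it springs back. 3 to 8 N down near its outer end is enough.
- tab_side_near (a joint): Grey snap tab on the lid, a flap 45 x 44 x 6 mm, on the long side that carries the handle bar, 78 mm from the middle of that side towards the box's -x end, hinge line 37 mm in from the edge. Value: angle in rad: 0.6 = up (start, held by an over-centre spring), 0 = flat and snapped in. Pressed below 0.25 it snaps to 0, else it springs back. 3 to 8 N down near its outer end is enough.
- tab_side_far (a joint): Grey snap tab on the lid, a flap 45 x 44 x 6 mm, on the long side that carries the handle bar, 78 mm from the middle of that side towards the box's +x end, hinge line 37 mm in from the edge. Value: angle in rad: 0.6 = up (start, held by an over-centre spring), 0 = flat and snapped in. Pressed below 0.25 it snaps to 0, else it springs back. 3 to 8 N down near its outer end is enough.
- tab_near_pad (a point): Point to press on tab_near: on its upper face, middle of its width, 32 mm from its hinge line. It moves with tab and lid; with the lid shut and the tab flat it is 91 mm above the counter and 5 mm inside the box's outer wall.
- tab_far_pad (a point): Point to press on tab_far: on its upper face, middle of its width, 32 mm from its hinge line. It moves with tab and lid; with the lid shut and the tab flat it is 91 mm above the counter and 5 mm inside the box's outer wall.
- tab_side_near_pad (a point): Point to press on tab_side_near: on its upper face, middle of its width, 32 mm from its hinge line. It moves with tab and lid; with the lid shut and the tab flat it is 91 mm above the counter and 5 mm inside the box's outer wall.
- tab_side_far_pad (a point): Point to press on tab_side_far: on its upper face, middle of its width, 32 mm from its hinge line. It moves with tab and lid; with the lid shut and the tab flat it is 91 mm above the counter and 5 mm inside the box's outer wall.
- frame: Loose aluminium pressing frame, 0.22 kg nominal: an upright rectangular ring open at top and bottom, 130 (its x) x 80 (its y) x 36 mm high, walls 3 mm, with one square bar 14 x 14 mm across the middle of the top along its y. Origin: centre of its underside. Lies on the bamboo mat.
- frame_bar (a point): Centre of the frame's cross bar, 37 mm above the frame's underside; 58 mm of free space inside the frame on each side of the bar (frame x), open down to the support.
- mat: Bamboo rolling mat lying flat, fixed, 220 x 190 x 5 mm; origin under its centre.
- plate: Bystander: loose black ceramic plate, 150 mm across, 18 mm high. Origin: centre of its underside.
- mug: Bystander: loose white mug, 76 mm across without its handle, 85 mm high, near the box. Origin: centre of its underside.
- bowl: Bystander: loose black bowl, 104 mm across, 50 mm high, near the box. Origin: centre of its underside.
- jar: Bystander: loose glass jar with steel cap, 68 mm across, 100 mm high, near the box. Origin: centre of its underside.
- bottle: Bystander: loose amber glass bottle, 60 mm across, 170 mm high. Origin: centre of its underside.
- paddle: Bystander: loose bamboo rice paddle, 200 mm long, lying flat. Origin: under its middle, x along it.
- canister: Bystander: clear acrylic canister, fixed, 120 x 100 x 160 mm, with a shut swing door on its -x side.
Not all that is in view belongs to the job. Leave any yellow look-alike of the frame alone.

How it is judged:
By the outcome, as a careful person would: the job done as asked, in the order asked, and still so for the second after the job is handed in, with the robot touching nothing.
It also fails if it takes over 72 s, if anything falls off the work surface, if the arm or the gripper's body presses on something with over 40 N, if the wrist force passes 120 N, or if a joint passes its speed limit or range.

### The arm

A 7-joint arm with a two-finger parallel gripper is mounted at the origin on the work surface. World frame = base frame: x ahead of the robot, y to its left, z up, the work surface at z = 0. Lengths are in m, angles in rad, forces in N, time in s.
With the tool pointing down it reaches from about 0.425 to 0.925 m from the base axis. Payload 6.8 kg.
Tool frame: the origin (TCP) lies on the front face of the gripper's body, between the roots of the fingers; the fingertips stand 73 mm ahead of it and the grasp point (between the pads) lies 54 mm ahead of it (env.nose_length is the distance from the TCP to the fingertips, in m); z points along the fingers, y is the direction in which the jaws open and shut (so a half turn about z gives the same grasp; the last joint's range is limited). The gripper opens to 85 mm and grips with 20 to 120 N. Pads are 22 mm wide; open, the fingers measure 114 mm over their backs; the gripper's body (76 mm by 85 mm) begins 54 mm behind the grasp point. The pads swing forward as they close: fully open they stand 13 mm farther back than shut.
Start: joints at [-1.304, 0.477, 0.022, 1.555, -0.011, 1.109, -0.083], TCP at [0.247, 0.628, 0.304] pointing down, gripper open.
Joint ranges: [-2.96, 2.96], [-0.34, 2.1], [-1.41, 1.46], [0.24, 2.44], [-1.37, 4.51], [0.17, 1.92], [-2.96, 2.96]. Speed limits (rad/s): [2.39, 2.39, 3.14, 3.14, 3.14, 3.14, 3.14].

### API

Orientations are given as a unit quaternion [w, x, y, z].
In Python, from cell import env, kin, camera, calibration, job gives the robot as it stands. The module is installed in compiled form; this text tells all that it offers. Calls block until the motion is done:
- env.reach(position, orientation): joint-space move of the TCP to a pose.
- env.movel(position, velocity=0.15, rot=None, stop_force=None): straight line of the TCP; rot=None keeps the orientation; velocity is the mean speed in m/s. With stop_force (N) it stops when the force on the tool has changed by that much, and returns True; else False.
- env.goto_joints(angles): joint-space move.
- env.grip(opening, f_grip=None): finger opening in m; f_grip is the grip in N (None keeps the last); returns when the fingers have stopped.
- env.dwell(seconds).
- kin.inverse_kinematics(position, orientation): joint angles nearest the present ones, or None.
- env.get_state(): the state.
- camera(name): name is "scene" or "top"; returns (picture, depth): 420x560x3 uint8, blue, green, red; 420x560 float32, m along the optical axis (not along the pixel's ray), 0 where there is no reading.
- calibration(name): a dict with "fx", "fy", "cx", "cy" (pixels), "rvec" (rotation vector, rad) and "tvec" (3), from world to camera coordinates, as OpenCV has them. Camera axes: x right, y down, z forward; pixel columns grow to the right and rows downward; lengths in m; the calibration is good to about 2 mm. A picture is of the moment at which its call begins. calibration takes no time and is no camera call.
A pose or a line that the arm cannot do raises env.PlanningError and nothing moves.
- job.job_done(): hands the job in, once; it reports no verdict.
The state is a dict: "time": time; "qpos": joint angles; "joint_velocities": joint speeds; "joint_torque": joint torques, N m; "tcp_pos": TCP position; "orientation": TCP orientation; "force": force on the tool from outside, world axes, zero at the start; "torque": the same for the moment, N m; "opening": finger opening in m.
Only numpy, scipy, OpenCV 4.12 (cv2) and the standard library are available. Lean on these libraries where they do the work, as an engineer would, in place of code of your own. Each camera call takes 0.05 s, during which the arm holds its last target.

## Working session

There is one attempt and no reset: what is moved stays moved. The work goes in short steps, each a Python script; the robot and the scene stay as the last script left them, time stands still between calls to the robot, and variables do not carry over. Pictures are saved under pics/ and viewed, and the job is handed in when it is done.

```bash
ls; mkdir -p pics; python3 - <<'E'
from cell import env, kin, camera, calibration, job
import cv2
for n in ("scene","top"):
    p,d=camera(n); cv2.imwrite(f"pics/{n}0.png",p); print(n,calibration(n),(d>0).mean())
s=env.get_state(); print(s["time"],s["tcp_pos"],s["orientation"],s["opening"],env.nose_length)
E
```

```text
pics
scene {'fx': 389.42861364410527, 'fy': 389.42861364410527, 'cx': 275.3818683367806, 'cy': 217.6965981654463, 'rvec': array([ 2.11305214,  0.58966145, -0.29468193]), 'tvec': array([-0.45886129, -0.07458927,  1.2410052 ])} 0.9959736394557823
top {'fx': 512.6554107647539, 'fy': 512.6554107647539, 'cx': 276.3093920899609, 'cy': 204.973245698303, 'rvec': array([ 2.14549551, -2.14935689,  0.17797814]), 'tvec': array([0.01739733, 0.52145121, 1.25185269])} 0.9959778911564626
0.1 [0.24695747 0.62775875 0.30300213] [-9.95581700e-05  1.86309626e-01  9.82490729e-01 -8.25066487e-04] 0.08535000561132386 0.0726
```

View pics/scene0.png

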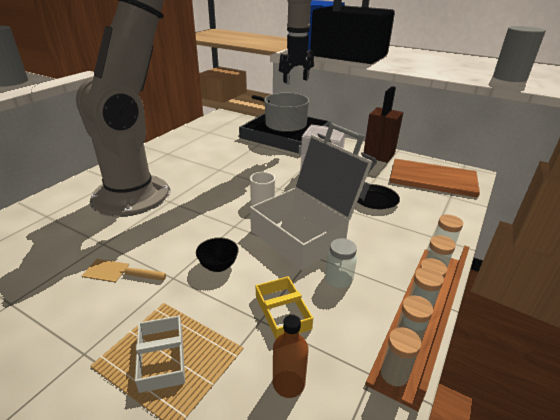

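View pics/top0.png

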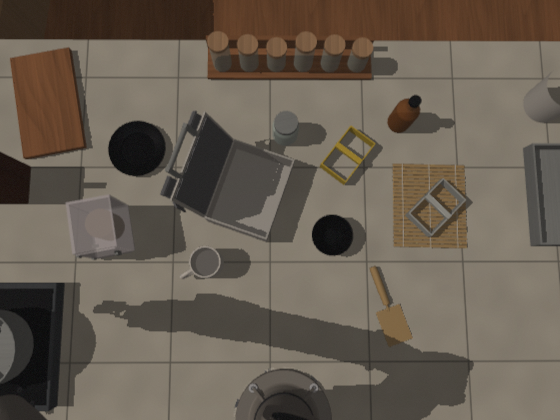

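```bash
cat > h.py <<'E'
from cell import env, kin, camera, calibration, job
import cv2, numpy as np
from scipy.spatial.transform import Rotation as R
def cloud(name,d):
    c=calibration(name); v,u=np.mgrid[:420,:560]
    P=np.stack([(u-c["cx"])/c["fx"]*d,(v-c["cy"])/c["fy"]*d,d],-1)
    M=cv2.Rodrigues(c["rvec"])[0]
    return (P-c["tvec"].ravel())@M
def proj(name,p):
    c=calibration(name)
    K=np.array([[c["fx"],0,c["cx"]],[0,c["fy"],c["cy"]],[0,0,1]])
    return cv2.projectPoints(np.float64(p).reshape(-1,1,3),c["rvec"],c["tvec"],K,None)[0].reshape(-1,2)
def ray(name,uv,z):
    c=calibration(name); M=cv2.Rodrigues(c["rvec"])[0]
    r=np.array([(uv[0]-c["cx"])/c["fx"],(uv[1]-c["cy"])/c["fy"],1])@M
    o=-M.T@c["tvec"].ravel(); return o+r*(z-o[2])/r[2]
E
python3 - <<'E'
from h import *
for n in("scene","top"):
    p,d=camera(n); np.savez(f"{n}0.npz",p=p,d=d)
    W=cloud(n,d)
    print(n)
    if n=="top":
        for uv in [(437,207),(347,155),(455,240),(286,122),(332,235),(205,262),(137,148),(216,207),(190,130),(245,190),(100,225)]:
            print(uv,W[uv[1],uv[0]].round(3))
        cv2.imwrite("pics/tbox.png",cv2.resize(p[90:270,140:320],None,fx=3.3,fy=3.3,interpolation=cv2.INTER_CUBIC))
        cv2.imwrite("pics/tfr.png",cv2.resize(p[150:260,380:490],None,fx=5,fy=5,interpolation=cv2.INTER_CUBIC))
    else:
        cv2.imwrite("pics/sbox.png",cv2.resize(p[100:300,210:410],None,fx=3,fy=3,interpolation=cv2.INTER_CUBIC))
        cv2.imwrite("pics/sfr.png",cv2.resize(p[290:420,80:260],None,fx=4,fy=4,interpolation=cv2.INTER_CUBIC))
E
```

```text
scene
top
(437, 207) [ 0.515 -0.388  0.046]
(347, 155) [ 0.652 -0.165  0.037]
(455, 240) [ 0.436 -0.446 -0.002]
(286, 122) [ 0.718 -0.007  0.104]
(332, 235) [ 0.448 -0.126  0.011]
(205, 262) [0.38  0.197 0.01 ]
(137, 148) [0.679 0.381 0.005]
(216, 207) [0.522 0.172 0.001]
(190, 130) [0.651 0.203 0.255]
(245, 190) [0.566 0.097 0.004]
(100, 225) [0.457 0.415 0.163]
```

View pics/tbox.png

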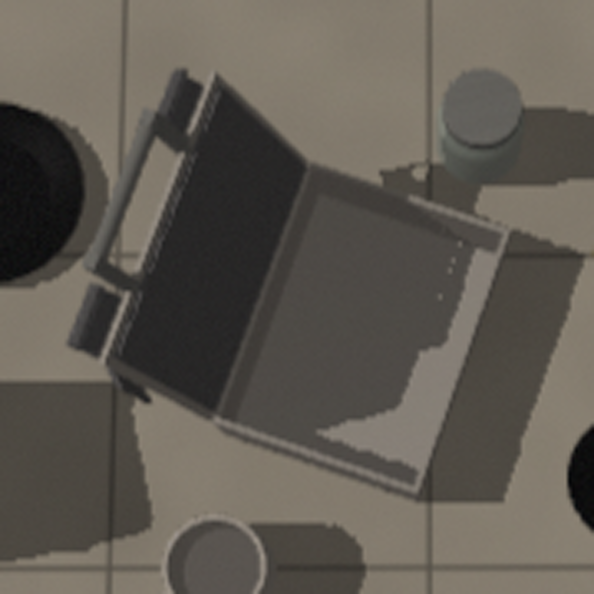

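View pics/sbox.png

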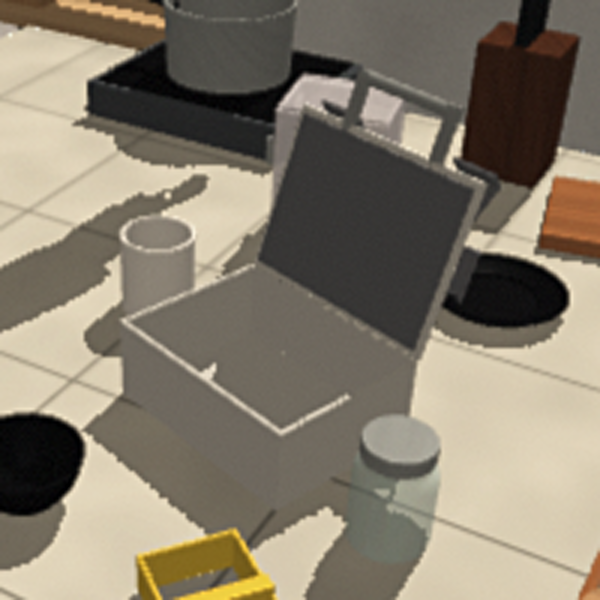

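View pics/tfr.png

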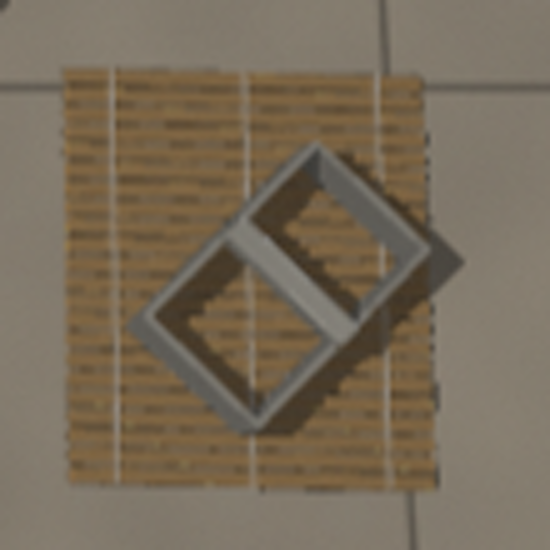

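View pics/sfr.png

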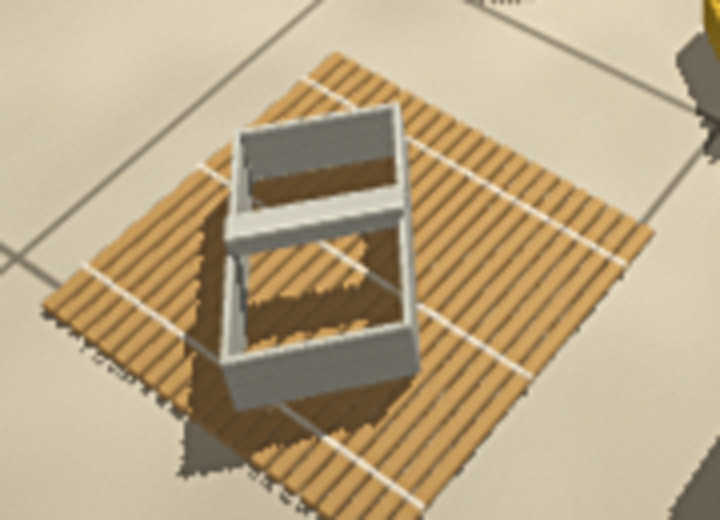

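```bash
python3 - <<'E'
from h import *
T=lambda u,v:(140+u/3.3-.35,90+v/3.3-.35)
S=lambda u,v:(210+u/3-.33,100+v/3-.33)
print("box top view")
a=ray("top",T(507,232),.08);b=ray("top",T(418,494),.08);c=ray("top",T(218,420),.08)
print(a,b,c,np.hypot(*(a-b)[:2]),np.hypot(*(b-c)[:2]))
print("box scene"); a2=ray("scene",S(281,432),.08);b2=ray("scene",S(125,321),.08);c2=ray("scene",S(258,264),.08)
print(a2,b2,c2,np.hypot(*(a2-b2)[:2]),np.hypot(*(b2-c2)[:2]))
F=lambda u,v:(380+u/5-.4,150+v/5-.4)
G=lambda u,v:(80+u/4-.375,290+v/4-.375)
print("frame top"); 
q=[ray("top",F(*x),.041) for x in[(318,143),(430,248),(258,420),(145,318)]]
print(np.array(q),np.mean(q,0),[np.hypot(*(q[i]-q[i-1])[:2]) for i in range(4)]); print(ray("top",F(292,282),.049))
q=[ray("scene",G(*x),.041) for x in[(238,130),(398,104),(417,326),(221,360)]]
print(np.array(q),np.mean(q,0),[np.hypot(*(q[i]-q[i-1])[:2]) for i in range(4)]); print(ray("scene",G(317,211),.049))
# depth check of lid plane and handle
z=np.load("top0.npz");W=cloud("top",z["d"])
for uv in [(190,140),(200,160),(185,165),(186,150),(210,140),(186,114),(170,143),(175,122),(165,178)]: print(uv,W[uv[1],uv[0]].round(3))
E
```

```text
box top view
[ 0.62800418 -0.02536608  0.08      ] [0.43131986 0.0413277  0.08      ] [0.48608645 0.18844921 0.08      ] 0.2076843357416248 0.15698445197111377
box scene
[ 0.6265951  -0.02720217  0.08      ] [0.43449094 0.04052452 0.08      ] [0.4876619 0.1915562 0.08     ] 0.20369318057487892 0.16011783101118782
frame top
[[ 0.58997925 -0.40902733  0.041     ]
 [ 0.53569962 -0.46315695  0.041     ]
 [ 0.44841315 -0.3713957   0.041     ]
 [ 0.50005475 -0.31677064  0.041     ]] [ 0.51853669 -0.39008766  0.041     ] [np.float64(0.12883210755217292), np.float64(0.0766569878138094), np.float64(0.1266453851525929), np.float64(0.07517148637026336)]
[ 0.51712065 -0.38940438  0.049     ]
[[ 0.44382825 -0.3729708   0.041     ]
 [ 0.49971813 -0.31954252  0.041     ]
 [ 0.59246625 -0.40925109  0.041     ]
 [ 0.53194008 -0.46504568  0.041     ]] [ 0.51698818 -0.39170252  0.041     ] [np.float64(0.12744205748041976), np.float64(0.07731920006080073), np.float64(0.12903427115210467), np.float64(0.08231922310403522)]
[ 0.51717696 -0.39162579  0.049     ]
(190, 140) [ 0.703  0.244 -0.004]
(200, 160) [0.601 0.19  0.188]
(185, 165) [0.58  0.216 0.23 ]
(186, 150) [0.674 0.254 0.001]
(210, 140) [0.65  0.169 0.181]
(186, 114) [0.773 0.256 0.001]
(170, 143) [ 0.694  0.296 -0.   ]
(175, 122) [ 0.752  0.285 -0.003]
(165, 178) [ 0.6    0.307 -0.002]
```

```bash
python3 - <<'E'
from h import *
yaw=np.radians(-19.3)
c0=np.array([.5575,.0825])
def rot(y):return np.array([[np.cos(y),-np.sin(y)],[np.sin(y),np.cos(y)]])
for n in("scene","top"):
    z=np.load(f"{n}0.npz");W=cloud(n,z["d"]).reshape(-1,3);W=W[z["d"].ravel()>0]
    L=(W[:,:2]-c0)@rot(yaw)  # box frame
    P=np.c_[L,W[:,2]]
    m=(abs(P[:,0])<.11)&(abs(P[:,1])<.1)
    fl=P[m&(abs(P[:,0])<.08)&(abs(P[:,1])<.06)&(P[:,2]<.03)];print(n,"floor z",np.median(fl[:,2]),len(fl))
    cl=P[(abs(P[:,0])<.3)&(P[:,1]<-.1)&(abs(P[:,2])<.02)];print("counter",np.median(cl[:,2]))
    f=P[(abs(P[:,0])<.09)&(abs(P[:,1]+.08)<.015)&(P[:,2]>.015)&(P[:,2]<.07)]
    if len(f)>20:
        for _ in range(3):
            k=np.polyfit(f[:,0],f[:,1],1); r=f[:,1]-np.polyval(k,f[:,0]); f=f[abs(r)<2*r.std()]
        print("front",k,len(f),r.std())
    f=P[(abs(P[:,1])<.07)&(abs(P[:,0]+.105)<.015)&(P[:,2]>.015)&(P[:,2]<.07)]
    if len(f)>20:
        for _ in range(3):
            k=np.polyfit(f[:,1],f[:,0],1); r=f[:,0]-np.polyval(k,f[:,1]); f=f[abs(r)<2*r.std()]
        print("-x side",k,len(f),r.std())
    # lid inside
    f=P[(abs(P[:,0])<.09)&(P[:,1]>.08)&(P[:,1]<.2)&(P[:,2]>.1)&(P[:,2]<.23)]
    for _ in range(4):
        A=np.c_[f[:,0],f[:,2],np.ones(len(f))]; k=np.linalg.lstsq(A,f[:,1],rcond=None)[0]; r=f[:,1]-A@k; f=f[abs(r)<2*r.std()+1e-4]
    print("lid y=",k,len(f),r.std(),"ang",np.pi/2+np.arctan(k[1]),"y at z=.08",k[2]+k[1]*.08)
    t=P[(abs(P[:,0])<.13)&(P[:,1]>.05)&(P[:,1]<.25)&(P[:,2]>.2)]
    print("top of lid things",t[:,2].max(), t[t[:,2]>.25].round(3)[::12])
E
```

```text
scene floor z 0.00355983106972932 582
counter 0.0003708405024622349
front [-0.00083724 -0.08236536] 696 0.0007404515301134355
-x side [ 1.03884669e-05 -1.03085060e-01] 451 0.0011120954980241439
lid y= [-0.0003917   0.36765796  0.0442005 ] 2588 0.001434454719423808 ang 1.923114653583629 y at z=.08 0.07361313599049575
top of lid things 0.2748143050009248 [[-0.054  0.148  0.273]
 [-0.052  0.146  0.269]
 [-0.042  0.147  0.269]
 [-0.044  0.146  0.266]
 [-0.052  0.143  0.261]
 [-0.015  0.147  0.272]
 [-0.027  0.146  0.266]
 [-0.053  0.141  0.256]
 [-0.003  0.149  0.27 ]
 [-0.016  0.147  0.264]
 [ 0.019  0.151  0.274]
 [ 0.015  0.148  0.27 ]
 [ 0.02   0.147  0.27 ]
 [ 0.026  0.147  0.269]
 [ 0.033  0.143  0.27 ]
 [ 0.031  0.146  0.266]
 [ 0.038  0.146  0.265]
 [ 0.051  0.145  0.268]
 [ 0.049  0.144  0.262]
 [ 0.052  0.142  0.258]
 [ 0.051  0.141  0.253]]
top floor z 0.00408962792540348 2787
counter 0.00014879349455157014
front [-0.00123054 -0.07959364] 47 5.9945176861270606e-05
-x side [ 0.0015013  -0.10373776] 86 0.00017370278157630378
lid y= [-0.00224821  0.36800982  0.04638118] 2359 0.00
[... 151 characters left out ...]
73]
 [ 0.049  0.151  0.274]
 [ 0.051  0.146  0.266]
 [ 0.051  0.145  0.26 ]
 [ 0.051  0.144  0.253]
 [ 0.05   0.142  0.252]
 [ 0.033  0.159  0.271]
 [ 0.035  0.151  0.268]
 [ 0.029  0.15   0.273]
 [ 0.024  0.151  0.271]
 [ 0.019  0.151  0.272]
 [ 0.014  0.151  0.276]
 [ 0.009  0.154  0.273]
 [ 0.004  0.154  0.276]
 [-0.001  0.157  0.272]
 [-0.006  0.158  0.272]
 [-0.003  0.148  0.269]
 [-0.008  0.148  0.269]
 [-0.014  0.148  0.272]
 [-0.019  0.15   0.273]
 [-0.024  0.15   0.273]
 [-0.029  0.15   0.276]
 [-0.033  0.152  0.272]
 [-0.039  0.153  0.274]
 [-0.045  0.157  0.277]
 [-0.043  0.149  0.269]
 [-0.05   0.153  0.277]
 [-0.049  0.148  0.269]
 [-0.047  0.145  0.257]
 [-0.054  0.151  0.256]]
```

```bash
cat >> h.py <<'E'
YB=np.radians(-19.35); CB=np.array([.5587,.0810])
def bw(x,y,z):
    c,s=np.cos(YB),np.sin(YB); return np.array([CB[0]+c*x-s*y,CB[1]+s*x+c*y,z])
def quat(yaw):  # tool down, jaw axis at yaw
    y=np.array([np.cos(yaw),np.sin(yaw),0]);z=np.array([0,0,-1.]);x=np.cross(y,z)
    q=R.from_matrix(np.c_[x,y,z]).as_quat(); return np.r_[q[3],q[:3]]
def best(p,yaw):
    o=[]
    for k in(0,np.pi):
        q=quat(yaw+k); j=kin.inverse_kinematics(p,q)
        if j is not None: o.append((abs(np.array(j)-env.get_state()["qpos"]).max(),abs(j[6]),q,np.array(j)))
    return min(o,key=lambda t:t[0])
def st(m=""):
    s=env.get_state(); print(m,"t=%.2f"%s["time"],s["tcp_pos"].round(4),"F",np.round(s["force"],1),"op %.4f"%s["opening"],flush=True); return s
E
python3 - <<'E'
from h import *
p=np.array([.2470,.6278,.45])
FX=np.array([.5173,-.3905])
env.movel(p,velocity=.3); st("up")
t=np.r_[FX,.32]
d,_,q,j=best(t,np.radians(-45.5)); print(j.round(2))
env.reach(t,q); st("above")
env.grip(.05,40)
for n in("top","scene"):
    im,_=camera(n); cv2.imwrite(f"pics/{n}1.png",im)
st()
E
```

```text
up t=0.83 [0.2469 0.6277 0.4504] F [-1.4  0.1 -0.2] op 0.0857
[-0.14  0.63  1.06  1.65 -0.58  1.21  0.26]
above t=4.53 [ 0.5179 -0.3899  0.3199] F [-0.1  0.1 -0.2] op 0.0848
 t=5.07 [ 0.5173 -0.3905  0.32  ] F [-0.3 -0.2  0.4] op 0.0499
```

View pics/scene1.png

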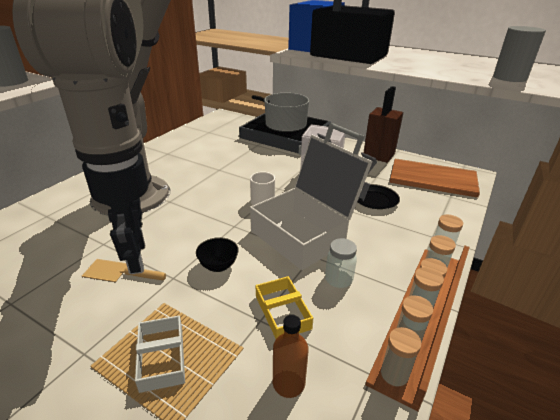

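```bash
python3 - <<'E'
from h import *
FX=np.array([.5173,-.3905])
print(env.movel(np.r_[FX,.041+.054],velocity=.12,stop_force=12)); st("down")
env.grip(.0,40); st("gripped")
env.movel(np.r_[FX,.27],velocity=.15); st("lift")
im,_=camera("top"); cv2.imwrite("pics/top2.png",im[90:360,200:560])
im,_=camera("scene"); cv2.imwrite("pics/scene2.png",im)
E
```

```text
False
down t=7.09 [ 0.5176 -0.3907  0.0956] F [-0.2  0.9  0.3] op 0.0500
gripped t=7.50 [ 0.5175 -0.3906  0.0953] F [-0.8 -0.1  2.2] op 0.0133
lift t=8.82 [ 0.517  -0.39    0.2689] F [-0.4  0.3 -2.1] op 0.0129
```

View pics/scene2.png

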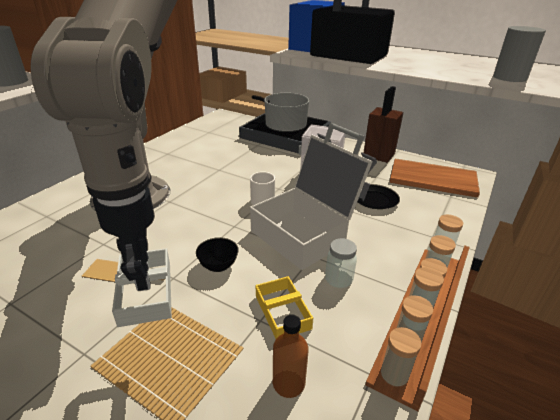

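```bash
python3 - <<'E'
from h import *
t=bw(0,-.008,.27)
d,_,q,j=best(t,YB); print(j.round(2),d)
try: env.movel(t,velocity=.2,rot=q)
except env.PlanningError as e: print(e); raise
st("above box")
im,_=camera("top"); cv2.imwrite("pics/top3.png",im[60:300,120:420])
im,_=camera("scene"); cv2.imwrite("pics/scene3.png",im)
E
python3 -c "
import cv2,numpy as np
a=cv2.resize(cv2.imread('pics/top3.png'),(525,420));b=cv2.imread('pics/scene3.png')[50:330,170:450];b=cv2.resize(b,(270,270));c=np.zeros((420,795,3),np.uint8);c[:,:525]=a;c[:270,525:]=b;cv2.imwrite('pics/c3.png',c)"
```

```text
[-1.02  0.52  1.07  1.91 -0.54  1.02 -0.05] 0.9072385026813924
above box t=11.39 [0.556  0.0725 0.2701] F [ 1.  -0.4 -2.4] op 0.0134
```

View pics/c3.png

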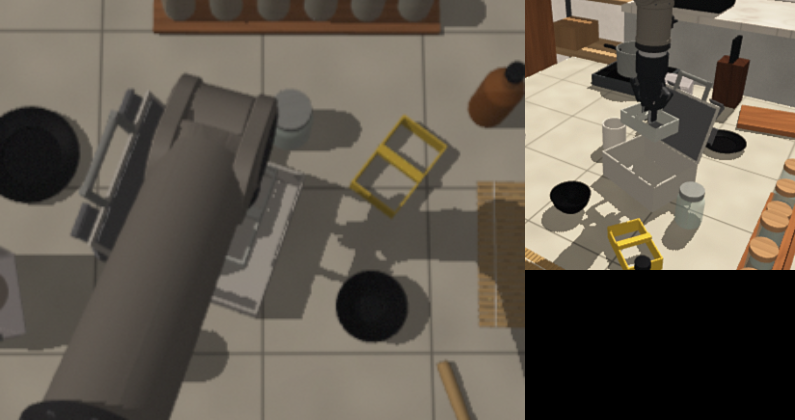

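View pics/scene3.png

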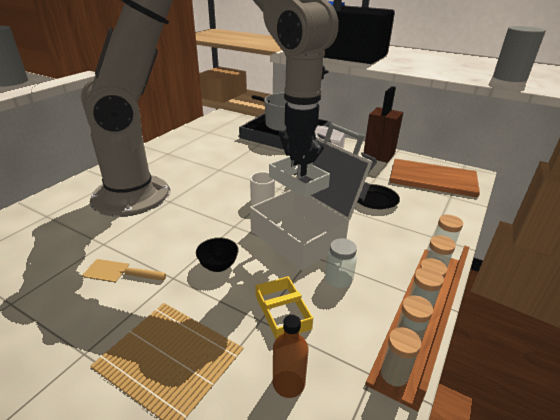

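```bash
python3 - <<'E'
from h import *
print([x for x in dir(kin) if x[0]!='_'],[x for x in dir(env) if x[0]!='_'])
for z in(.27,.2,.15,.096):
    print(z,np.round(kin.inverse_kinematics(bw(0,-.008,z),env.get_state()["orientation"]),2))
p,d=camera("top"); W=cloud("top",d)
# highest/lowest arm points over lid area
for uv in [(165,290),(180,260),(200,220),(220,180),(240,130),(230,105),(215,115)]: print(uv,W[uv[1],uv[0]].round(3))
E
```

```text
['inverse_kinematics'] ['PlanningError', 'dwell', 'get_state', 'goto_joints', 'grip', 'movel', 'nose_length', 'reach']
0.27 [-1.01  0.51  1.05  1.91 -0.52  1.02 -0.07]
0.2 [-0.93  0.6   0.95  1.97 -0.63  0.9   0.01]
0.15 [-0.87  0.66  0.87  2.   -0.7   0.81  0.06]
0.096 [-0.81  0.73  0.77  2.01 -0.79  0.72  0.13]
(165, 290) [0.318 0.149 0.739]
(180, 260) [0.353 0.139 0.706]
(200, 220) [0.405 0.121 0.673]
(220, 180) [0.464 0.1   0.635]
(240, 130) [0.555 0.078 0.567]
(230, 105) [0.599 0.094 0.555]
(215, 115) [0.77  0.179 0.002]
```

```bash
python3 - <<'E'
from h import *
env.movel(bw(0,-.008,.12),velocity=.12); st("low")
print(env.movel(bw(0,-.008,.094),velocity=.04,stop_force=6)); st("place")
env.grip(.05); st("open")
env.movel(bw(0,-.008,.27),velocity=.2); st("up")
# next: over handle
t=bw(0,.1545,.37); d,_,q,j=best(t,YB+np.pi/2); print(j.round(2),d)
E
```

```text
low t=12.94 [0.5565 0.0735 0.1207] F [-0.4 -0.  -1.8] op 0.0134
True
place t=13.57 [0.5556 0.0735 0.0943] F [-0.2  0.3  4.7] op 0.0131
open t=14.01 [0.5549 0.0737 0.0937] F [ 0.6  0.2 -1.2] op 0.0499
up t=15.04 [0.5553 0.0737 0.269 ] F [ 0.6 -0.8 -0.4] op 0.0501
[-0.91  0.44  0.65  1.57 -0.28  1.22  1.02] 1.0915729149148967
```

```bash
cat >> h.py <<'E'
def handle(th):
    return 80-202*np.cos(th)+5*np.sin(th), 80+202*np.sin(th)+5*np.cos(th)
E
python3 - <<'E'
from h import *
t=bw(0,.1545,.40); d,_,q,j=best(t,YB+np.pi/2); print(j.round(2),d)
for th in (1.92,1.5,1,.5,0):
    y,z=handle(th); print(th,y,z,np.round(kin.inverse_kinematics(bw(0,y/1e3,z/1e3+.054),q),2))
env.movel(bw(0,-.008,.40),velocity=.3)
env.movel(t,velocity=.3,rot=q); st()
env.grip(.036,25)
p,d=camera("top"); cv2.imwrite("pics/top4.png",p)
p2,d2=camera("scene"); cv2.imwrite("pics/scene4.png",p2)
np.savez("s4.npz",p=p,d=d,p2=p2,d2=d2)
st()
E
```

```text
[-0.93  0.43  0.68  1.53 -0.28  1.28  1.02] 1.0885677784039387
1.92 153.81245690090805 268.09763742868114 [-0.88  0.47  0.61  1.63 -0.29  1.13  1.04]
1.5 70.69856019614427 281.8476733023575 [-0.85  0.37  0.66  1.74 -0.25  1.11  1.12]
1 -24.93371086132475 252.6786504605358 [-0.75  0.32  0.67  1.88 -0.23  1.02  1.25]
0.5 -94.87454980883427 181.2318716075009 [-0.6   0.36  0.62  2.01 -0.27  0.85  1.4 ]
0 -122.0 85.0 [-0.44  0.5   0.49  2.08 -0.38  0.65  1.54]
 t=17.34 [0.6098 0.2263 0.3998] F [-0.7  0.1 -0.4] op 0.0501
 t=17.73 [0.6099 0.2268 0.4001] F [-0.3 -0.3 -0.5] op 0.0362
```

View pics/top4.png

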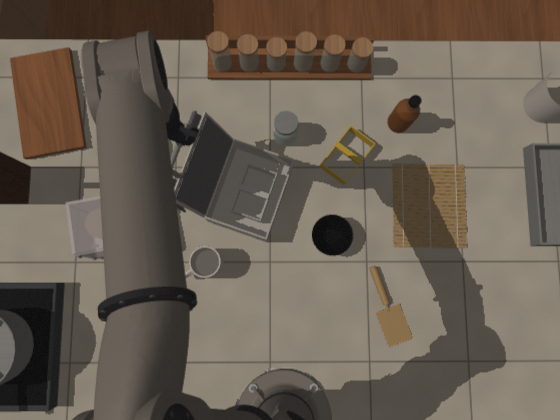

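View pics/scene4.png

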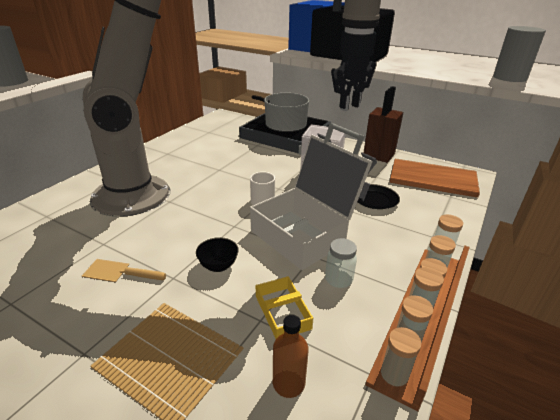

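```bash
python3 - <<'E'
from h import *
y,z=handle(1.923)
print(env.movel(bw(0,y/1e3,z/1e3+.054),velocity=.1,stop_force=8)); st("at handle")
env.grip(0,60); s=st("grip")
p2,d2=camera("scene"); cv2.imwrite("pics/scene5.png",cv2.resize(p2[60:240,220:420],None,fx=3,fy=3))
E
```

```text
False
at handle t=18.67 [0.6103 0.2267 0.3226] F [-0.3 -0.3  0.1] op 0.0362
grip t=19.02 [0.6102 0.2268 0.3227] F [-0.5  0.3  3.5] op 0.0099
```

View pics/scene5.png

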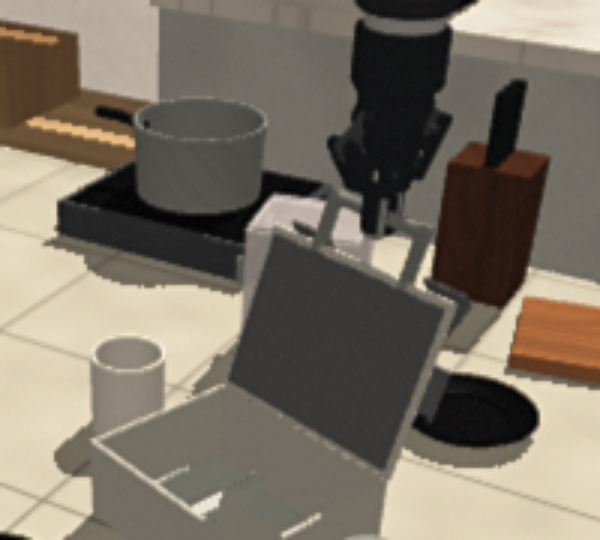

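```bash
python3 - <<'E'
from h import *
for th in np.linspace(1.923,.32,11)[1:]:
    y,z=handle(th); env.movel(bw(0,y/1e3,z/1e3+.054),velocity=.055); s=st("%.2f"%th)
    F=np.linalg.norm(s["force"])
    if F>35 or not .006<s["opening"]<.0135: print("ABORT"); break
p2,d2=camera("scene"); cv2.imwrite("pics/scene6.png",cv2.resize(p2[100:300,200:400],None,fx=3,fy=3))
E
```

```text
1.76 t=19.81 [0.5999 0.1975 0.3326] F [0.2 2.4 6.4] op 0.0098
1.60 t=20.55 [0.589  0.1664 0.337 ] F [-0.1  2.3  8.7] op 0.0100
1.44 t=21.29 [0.5785 0.1365 0.3355] F [-0.6 -0.5  7.9] op 0.0101
1.28 t=22.03 [0.5677 0.1059 0.3288] F [ 1.6 -3.8  0.6] op 0.0098
1.12 t=22.77 [0.5581 0.0787 0.3183] F [ 4.3 -0.2  1.1] op 0.0100
0.96 t=23.52 [0.548  0.0505 0.3017] F [ 5.6 -0.9 -2.1] op 0.0102
0.80 t=24.26 [0.5394 0.0265 0.2814] F [ 5.7 -0.  -4.1] op 0.0095
0.64 t=25.00 [0.5321 0.0059 0.2574] F [ 5.6 -0.3 -5.2] op 0.0101
0.48 t=25.74 [ 0.5262 -0.0103  0.2315] F [ 3.2  0.  -3.3] op 0.0098
0.32 t=26.48 [ 0.5218 -0.0225  0.202 ] F [-2.   2.4 -0.9] op 0.0099
```

View pics/scene6.png

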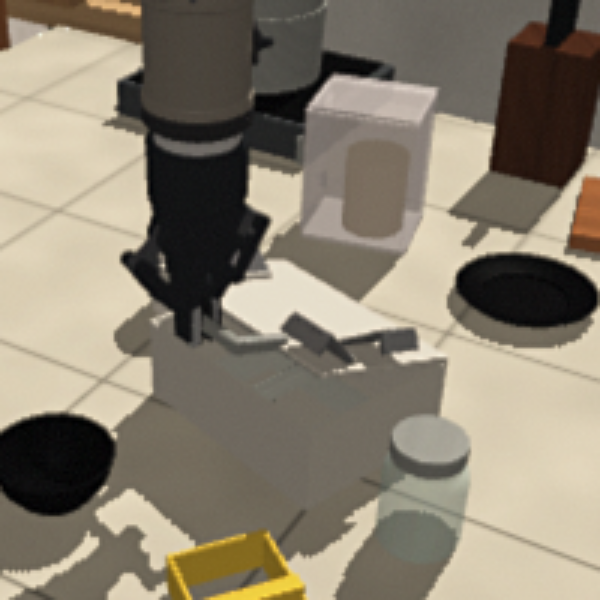

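```bash
python3 - <<'E'
from h import *
for th in (.2,.1,.03):
    y,z=handle(th); env.movel(bw(0,y/1e3,z/1e3+.054),velocity=.035); s=st("%.2f"%th)
y,z=handle(0)
print(env.movel(bw(0,y/1e3,z/1e3+.050),velocity=.015,stop_force=15)); st("shut")
p2,d2=camera("scene"); cv2.imwrite("pics/scene7.png",cv2.resize(p2[100:300,200:400],None,fx=3,fy=3))
W=cloud("scene",d2); P=np.c_[(W[...,:2].reshape(-1,2)-CB)@np.array([[np.cos(YB),-np.sin(YB)],[np.sin(YB),np.cos(YB)]]),W[...,2].ravel()]
m=(abs(P[:,0])<.05)&(abs(P[:,1])<.07)&(P[:,2]>.06)&(P[:,2]<.13); f=P[m]; k=np.linalg.lstsq(np.c_[f[:,:2],np.ones(len(f))],f[:,2],rcond=None)[0]; print("lid plane",k,len(f))
E
```

```text
0.20 t=27.38 [ 0.5194 -0.0292  0.1786] F [-4.   3.5 -2.7] op 0.0101
0.10 t=28.10 [ 0.5183 -0.0324  0.1588] F [-3.1  3.7 -2.9] op 0.0102
0.03 t=28.65 [ 0.518  -0.0335  0.1448] F [-4.7  4.5 -0.6] op 0.0100
True
shut t=29.07 [ 0.5179 -0.0337  0.1411] F [-3.7  1.6 11.9] op 0.0097
lid plane [-0.00139167 -0.00133963  0.08448388] 1024
```

View pics/scene7.png

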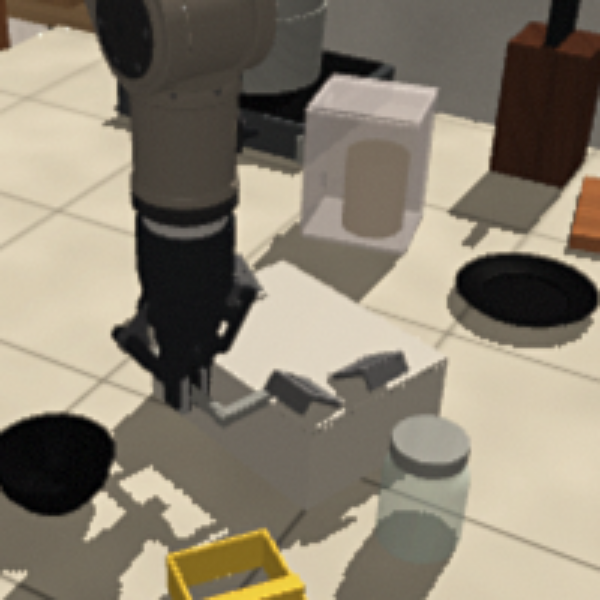

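```bash
python3 - <<'E'
from h import *
y,z=handle(0)
env.grip(.034); st("open")
p=env.get_state()["tcp_pos"]; env.movel(np.r_[p[:2],.235],velocity=.15)
env.grip(0,40); st()
n=env.nose_length
for name,x,yy in(("side_near",-.078,-.073),("near",-.098,0)):
    env.movel(bw(x,yy,.235),velocity=.25)
    env.movel(bw(x,yy,.118+n),velocity=.15)
    r=env.movel(bw(x,yy,.089+n),velocity=.035,stop_force=16); s=st(name+str(r)); print("tip z",s["tcp_pos"][2]-n)
    env.movel(bw(x,yy,.235),velocity=.2)
im=camera("scene")[0]; cv2.imwrite("pics/scene8.png",cv2.resize(im[100:300,200:400],None,fx=3,fy=3))
im=camera("top")[0]; cv2.imwrite("pics/top8.png",cv2.resize(im[90:270,140:320],None,fx=3,fy=3))
E
```

```text
open t=29.48 [ 0.5161 -0.0328  0.1394] F [-0.5  0.3  0.9] op 0.0341
 t=30.70 [ 0.516  -0.0328  0.2347] F [-0.6 -0.1  0.5] op -0.0003
side_nearTrue t=32.42 [0.4609 0.0382 0.1632] F [-4.1 -0.6 15.1] op 0.0000
tip z 0.09059692874035752
nearTrue t=34.59 [0.4663 0.1135 0.1634] F [-2.3 -0.8 13. ] op -0.0003
tip z 0.09076438807706078
```

View pics/scene8.png

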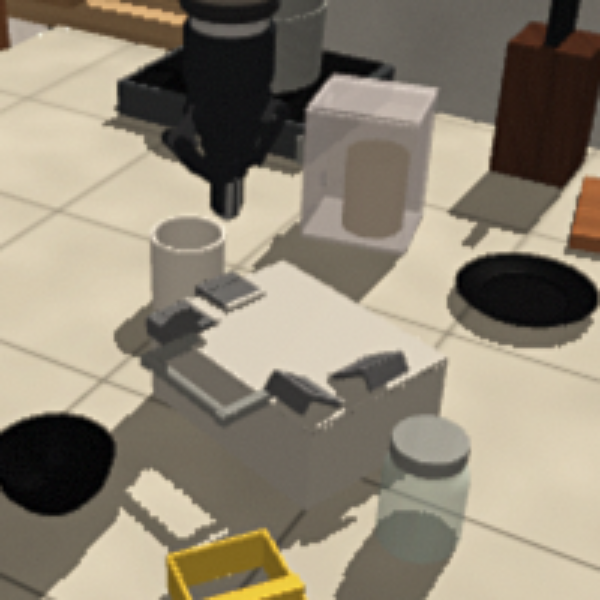

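View pics/top8.png

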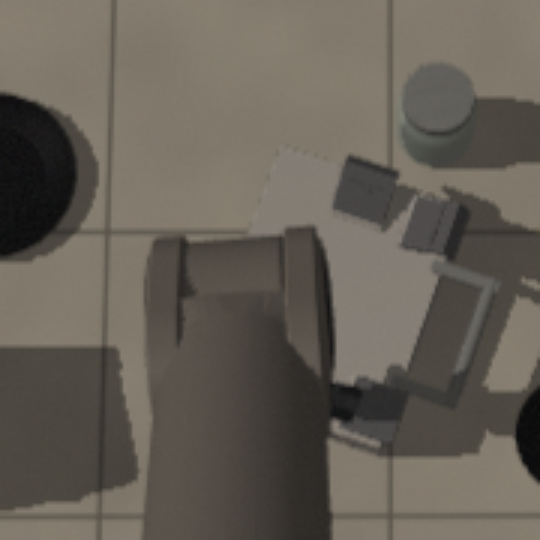

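```bash
cat >> h.py <<'E'
def tabs(tag):
    Rm=np.array([[np.cos(YB),-np.sin(YB)],[np.sin(YB),np.cos(YB)]])
    for n in("scene","top"):
        p,d=camera(n); W=cloud(n,d).reshape(-1,3); P=np.c_[(W[:,:2]-CB)@Rm,W[:,2]]
        for nm,x,y,ax,sg in(("near",-.090,0,0,-1),("far",.090,0,0,1),("side_near",-.078,-.065,1,-1),("side_far",.078,-.065,1,-1)):
            f=P[(abs(P[:,0]-x)<(.018))&(abs(P[:,1]-y)<.018)&(P[:,2]>.075)&(P[:,2]<.125)]
            if len(f)<15: print(n,nm,"few",len(f)); continue
            k=np.linalg.lstsq(np.c_[f[:,:2]-[x,y],np.ones(len(f))],f[:,2],rcond=None)[0]
            print(n,nm,len(f),"ang %.2f"%np.arctan(sg*k[ax]),"z mid %.4f"%k[2],"max %.3f"%np.percentile(f[:,2],95))
E
python3 - <<'E'
from h import *
tabs("")
E
```

```text
scene near 88 ang 0.01 z mid 0.0907 max 0.093
scene far 195 ang 0.23 z mid 0.0959 max 0.114
scene side_near 101 ang 0.01 z mid 0.0905 max 0.092
scene side_far 204 ang 0.11 z mid 0.0941 max 0.114
top near few 0
top far 229 ang 0.50 z mid 0.1069 max 0.116
top side_near 196 ang 0.00 z mid 0.0913 max 0.096
top side_far 214 ang 0.42 z mid 0.1064 max 0.115
```

```bash
python3 - <<'E'
from h import *
n=env.nose_length
for name,x,yy in(("far",.098,0),("side_far",.078,-.073)):
    env.movel(bw(x,yy,.235),velocity=.25)
    env.movel(bw(x,yy,.122+n),velocity=.15)
    r=env.movel(bw(x,yy,.089+n),velocity=.035,stop_force=16); s=st(name+str(r)); print("tip z",s["tcp_pos"][2]-n)
    env.movel(bw(x,yy,.235),velocity=.2)
env.movel(bw(x,yy-.02,.40),velocity=.3)
env.movel(np.array([.47,-.25,.40]),velocity=.3); st("away")
tabs("")
im=camera("scene")[0]; cv2.imwrite("pics/scene9.png",im)
im=camera("top")[0]; cv2.imwrite("pics/top9.png",im)
st()
E
```

```text
farTrue t=37.50 [0.6504 0.0487 0.1635] F [-2.   1.7  8.6] op -0.0002
tip z 0.0908937500245724
side_farTrue t=39.73 [ 0.6079 -0.0133  0.1635] F [-2.5  0.6  8.4] op 0.0000
tip z 0.09087856961169932
away t=41.94 [ 0.4707 -0.2486  0.3994] F [-0.5  0.8  0.4] op -0.0004
scene near 83 ang 0.01 z mid 0.0908 max 0.093
scene far 125 ang -0.04 z mid 0.0903 max 0.092
scene side_near 106 ang 0.02 z mid 0.0904 max 0.092
scene side_far 149 ang -0.02 z mid 0.0902 max 0.092
top near 224 ang 0.01 z mid 0.0911 max 0.095
top far 213 ang 0.03 z mid 0.0913 max 0.095
top side_near 224 ang 0.01 z mid 0.0909 max 0.095
top side_far 213 ang 0.01 z mid 0.0914 max 0.096
 t=42.14 [ 0.4709 -0.2485  0.3997] F [ 0.4  0.8 -0.2] op -0.0001
```

View pics/scene9.png

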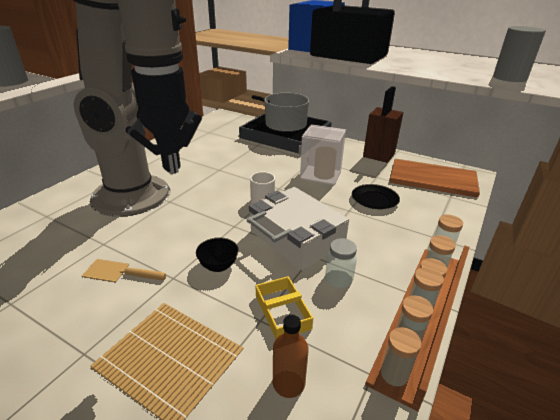

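View pics/top9.png

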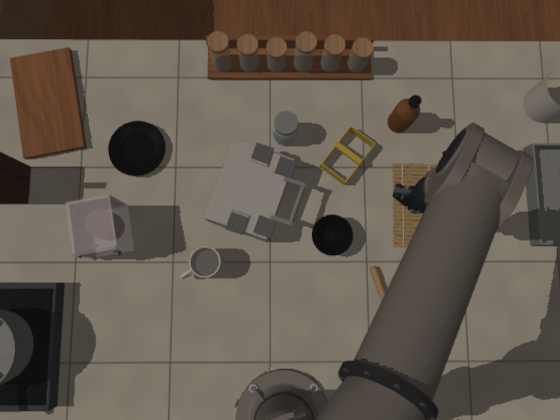

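All four tabs are flat, the lid is shut, and the other things haven't moved: mug (205,262), bowl (332,235), jar (286,122), plate (137,148) and yellow frame (347,155) in the top view. I'm handing in.

```bash
python3 -c "
from h import *
job.job_done(); st()"
```

```text
the job is handed in; nothing more can be done
the job is handed in; nothing more can be done
```

I finished the job and handed it in at about 42 s of the 72 s allowed; it gave no verdict.

- **Frame:** I picked it up by its bar, set it down flat with the bar upwards in the box, and let go. Pictures from both cameras before the lid closed showed it lying flat inside.
- **Lid:** I held it by the handle bar the whole way down, at about 0.055 m/s and then slower near the end, with no slam. It shut level: the depth fit put its top at 84.5 mm, against 85 mm expected, with almost no tilt.
- **Tabs:** I pressed all four until they stopped at 91 mm. Both views then measured every one at 0.04 rad or less from flat, and 90–91 mm high.
- **Other things:** Mug, bowl, jar, plate, bottle, yellow frame and canister are where they were in the final pictures. The paddle also hasn't moved in the scene view; the arm partly hid it from the top camera.
- **Robot:** At hand-in the arm was well clear and touching nothing. The highest force I saw was about 15 N, read only at the end of each move.

One earlier check disagreed: after I pressed `tab_side_near` it still looked raised in the picture, but depth from both cameras showed it flat. The two cameras also differed by 2–3 mm on the positions of the box and frame, which caused no trouble.

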